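# Fit the large die in the badge press

## Task

Set up the badge press: pull its slide out by the knob to the front stop, stand the largest die from the wooden tray in the slide's round seat and turn it with light pressure until its keyed foot drops fully home. Let go of it, then push the slide back in until it clicks home with the die under the ram. Do not drop or ram the die, and leave the other things where they are.

Things in the scene. Friction and masses are not known exactly. Their poses are not given: they have to be found in the camera images.
- knob (a point): Centre of the slide's knob, 35 mm above the bench: a black cylinder 36 mm across, 36 mm long, level along the travel, on a short 14 mm stem. +x points into the press. With the slide home the press head (underside 146 mm up) begins 16 mm behind this point: no room for an upright gripper, lean it 30 to 40 degrees back from the press, towards the knob's outer end. Beside and below is free.
- seat (a point): Centre of the seat in the slide block (100 x 100 mm, top 46 mm above the bench), on the floor of its round recess: 77 mm across, 10 mm deep. In that floor a slot along x, 73 x 35 mm, 12 mm deep. x points into the press, z up. 82 mm behind the knob, under the ram while home (24 mm of air over a seated die); 69 mm clear before the press head when fully out.
- slide (a joint): How far the slide is out, m: 0 home, 0.135 at the front stop (hard stops at both ends); it comes out along -x of seat. Friction about 3 N; near both ends a sprung ball adds about 4 N to get away from the stop, and draws the slide in over the last 6 mm.
- die_large_center (a point): Largest die, aluminium, 62 mm tall, 0.3 to 0.45 kg; centre half-way up. From below: keyed foot, a 68 mm disc 10 mm tall with two flats 30 mm apart, lower edge eased 2 mm, long axis x (either way fits); flange 70 mm, 12 mm thick; round body 46 mm, 40 mm tall, to grip. Two black screws on the flange lie along x. Centre 31 mm above seat with the foot across the slot, 21 mm when dropped home.
- die_mid_center (a point): Middle die, the same form, 50 mm tall, flange 56 mm, body 36 mm across; centre half-way up. Stays where it is.
- die_small_center (a point): Smallest die, 44 mm tall, flange 46 mm, body 28 mm across; centre half-way up. Stays where it is.
- die_tray: Fixed wooden tray 280 (x) x 106 mm (y), floor 8 mm above the bench, rim 14 mm high, left or right of the press. The three dies stand on its floor in a row along its x, 88 mm apart, in any order. Origin under its centre.
- press: Fixed badge press, dark cast C-frame; origin on the bench under the ram's axis, +x to its back, front towards the robot. Bed 136 mm wide, from 48 mm before the origin to 134 mm behind it; head 84 mm wide, 66 mm before to 133 mm behind, 146 to 246 mm up; lever to 0.45 m, leaning back.
- blanks: Fixed cardboard box of badge blanks, 240 x 106 x 45 mm, on the other side of the press from the tray. Origin under its centre.
- glue: Standing white glue bottle with a red cap, 54 mm across, 165 mm tall, loose. Origin under its centre.
- tape: Roll of brown tape lying flat, 100 mm across, 48 mm tall, loose. Origin under its centre.
- calculator: Black desk calculator, 105 x 150 x 18 mm, loose. Origin under its centre.
- pencil_cube: Wooden pencil holder, 85 x 85 x 95 mm, pencils to 180 mm, loose. Origin under its centre.
Things that resemble listed ones, but are neither listed nor needed, are in the scene too. Leave any orange look-alike of the part that bears die_large_center alone.

How it is judged (in metres and radians):
On the way, in this order (a step that is already met when the one before it is completed fails the run):
1. the slide is pulled out to its front stop, seat empty (value of joint slide above 0.128 m and distance between die_large_center and seat above 0.06 m), for 0.2 s.
2. the large die has dropped home in the seat of the pulled-out slide and is let go (value of joint slide above 0.115 m and horizontal distance between die_large_center and seat below 0.005 m and z of die_large_center in the frame of seat below 0.024 m and angle between die_large_center's own z axis and vertical below 0.08 rad and contact force between the fingers and die_large below 0.5 N), for 0.2 s.
At the end, for the whole second after the job is handed in: The slide is home (within 3 mm); the large die stands upright in the seat, within 5 mm of its centre, its foot dropped into the slot (centre no more than 24 mm above the seat's floor, long axis within 9 degrees of the slot), at rest (value of joint slide below 0.003 m and horizontal distance between die_large_center and seat below 0.005 m and z of die_large_center in the frame of seat below 0.024 m and angle between die_large_center's own z axis and vertical below 0.08 rad and angle between the x axis of die_large_center and the x axis of seat, either way round below 0.15 rad and linear speed of die_large below 0.02 m/s); the robot touches nothing.
It fails at once if the large die is rammed onto the slide (over 80 N) (contact force between die_large and slide above 80 N).
It fails at once if the large die is let fall (faster than 0.6 m/s with no finger on it, a fall of about 20 mm) (linear speed of die_large above 0.6 m/s and contact force between the fingers and die_large below 0.5 N).
It fails at once if another die is moved by more than 20 mm (distance of any of die_mid_center, die_small_center from where it was at the start of the episode above 0.02 m).
It fails at once if something else on the bench is moved by more than 30 mm (distance of any of glue, tape, calculator, pencil_cube from where it was at the start of the episode above 0.03 m).
It also fails if it takes over 72 s, if anything falls off the work surface, if the arm or the gripper's body presses on something with over 40 N, if the wrist force passes 120 N, or if a joint passes its speed limit or range.

## Robot

A 7-joint arm with a two-finger parallel gripper is mounted at the origin on the work surface. World frame = base frame: x ahead of the robot, y to its left, z up, the work surface at z = 0. Lengths are in mm, angles in rad, forces in N, time in s.
With the tool pointing down it reaches from about 400 to 925 mm from the base axis. Payload 4.1 kg.
Tool frame: the origin (TCP) lies midway between the tips of the shut fingers; the grasp point (between the pads) lies 19 mm behind it; z points along the fingers, y is the direction in which the jaws open and shut (so a half turn about z gives the same grasp; the last joint's range is limited). The gripper opens to 85 mm and grips with 20 to 120 N. Pads are 22 mm wide; open, the fingers measure 114 mm over their backs; the gripper's body (76 mm by 85 mm) begins 54 mm behind the grasp point. The pads swing forward as they close: fully open they stand 13 mm farther back than shut.
Start: joints at [1.075, 0.398, 0.045, 1.537, -0.019, 1.207, -0.051], TCP at [251.244, -599.517, 231.347] pointing down, gripper open.
Joint ranges: [-2.82, 2.82], [-0.49, 2.23], [-1.37, 1.46], [0, 2.46], [-1.36, 4.5], [0.23, 2], [-2.94, 2.94]. Speed limits (rad/s): [2.57, 2.57, 3.14, 3.14, 3.14, 3.14, 3.14].

## Interface

Orientations are given as a rotation vector (axis times angle).
In Python, from rig import arm, vision gives the robot as it stands.
- The arm moves only by the tool arm_command, never from a script. Its argument "steps" is a list of rows, each an object of numbers: "dx", "dy", "dz": the shift along the world's x, y, z in mm; "rx", "ry", "rz": the turn, a rotation vector about the world's x, y, z in rad; "jaw": the opening, from -1 (shut) to 1 (fully open), so that 0 is half open. In form: [{"dx": .., "dy": .., "dz": .., "rx": .., "ry": .., "rz": .., "jaw": ..}, ...]. A call has 1 to 12 rows; each row is the pose to reach, as a shift and turn from the pose measured when the call began; what a row does not reach only later rows make up. A row lasts 1/10 s, in which the tool goes at most 50 mm and 8.59 degrees, less where a joint would pass 70% of its speed; a pose out of reach is approached as far as the arm can. A call with a gripper value outside its range is refused whole. The fingers move at their own pace and stop on an object; the grip force is fixed at half the most. Time passes only in rows, so rows that repeat a pose let the fingers close. It gives the time, the measured TCP pose, the force and the opening at its end, in the units of the state.
- arm.get_state(): the state, without advancing time (a new reading comes with each control period).
- vision.read_camera(name): name is "scene" or "side" or "wrist"; returns a dict with "frame" (480x640x3 uint8, blue, green, red), "fov_y" (degrees; the focal length in pixels is half the picture's height over the tangent of half this angle, whatever the lens; pixels are square), "cx", "cy" (the principal point, pixels), "R" (3x3) and "t" (3): a world point X has camera coordinates R X + t. Camera axes: x right, y down, z forward; pixel columns grow to the right and rows downward; lengths in mm; the calibration is good to about 2 mm. A picture is of the moment at which its call begins. There is no depth.
- arm.finish_job(): hands the job in, once; it reports no verdict.
The state is a dict: "clock": time; "joints": joint angles; "qd": joint speeds; "joint_efforts": joint torques, N m; "eef_pos": TCP position; "eef_rot": TCP orientation; "contact_force": force on the tool from outside, world axes, zero at the start; "wrist_torque": the same for the moment, N m; "opening": opening from 0.0 (shut) to 1.0 (fully open).
Only numpy, scipy, OpenCV 4.12 (cv2) and the standard library are available. Lean on these libraries where they do the work, as an engineer would, in place of code of your own. Each camera call takes 0.05 s, during which the arm holds its last target. There are 200 camera calls.

## Working session

There is one attempt and no reset: what is moved stays moved. The work goes in short steps, Python scripts to look and compute and a tool call to move; the robot and the scene stay as the last step left them, time stands still between calls to the robot, and variables do not carry over. Pictures are saved under pics/ and viewed, about 8 in all and at most 12, crops included, and the job is handed in when it is done.

Besides the shell and the picture viewer there is one more tool, called after "Request:" by a JSON object that holds its "fn" and its "kwargs", one argument or row to a line. arm_command: Moves the arm, as the interface text tells. Its arguments: {"type":"object","properties":{"steps":{"type":"array","items":{"type":"object","properties":{"dx":{"type":"number"},"dy":{"type":"number"},"dz":{"type":"number"},"rx":{"type":"number"},"ry":{"type":"number"},"rz":{"type":"number"},"jaw":{"type":"number"}}}}},"required":["steps"]}

```bash
ls; mkdir -p pics; cat > h.py <<'E'
import numpy as np, cv2, pickle
from rig import arm, vision
from scipy.spatial.transform import Rotation as Rn
def snap(cam,name):
    d=vision.read_camera(cam); cv2.imwrite(f'pics/{name}.png',d['frame']); pickle.dump(d,open(f'pics/{name}.pkl','wb')); return d
def load(name): return pickle.load(open(f'pics/{name}.pkl','rb'))
def ray(d,u,v):
    f=240/np.tan(np.radians(d['fov_y'])/2)
    c=np.array([(u-d['cx'])/f,(v-d['cy'])/f,1.]); R=np.array(d['R']);t=np.array(d['t'])
    return -R.T@t, R.T@c
def onz(d,u,v,z):
    o,r=ray(d,u,v); return o+r*(z-o[2])/r[2]
def proj(d,X):
    f=240/np.tan(np.radians(d['fov_y'])/2)
    c=np.array(d['R'])@np.array(X,float)+np.array(d['t']); return c[:2]/c[2]*f+[d['cx'],d['cy']]
def crop(name,u0,v0,u1,v1,k,out):
    im=load(name)['frame'][v0:v1,u0:u1]; cv2.imwrite(f'pics/{out}.png',cv2.resize(im,None,fx=k,fy=k,interpolation=cv2.INTER_CUBIC))
def tri(obs):
    A=np.zeros((3,3));b=np.zeros(3)
    for d,u,v in obs:
        o,r=ray(d,u,v); r=r/np.linalg.norm(r); P=np.eye(3)-np.outer(r,r); A+=P;b+=P@o
    return np.linalg.solve(A,b)
E
python3 - <<'E'
from h import *
a=snap('scene','s0');b=snap('side','d0');snap('wrist','w0')
print(arm.get_state())
for d in(a,b): print(ray(d,320,240),d['fov_y'])
E
```

```text
pics
{'clock': 0.15, 'joints': array([ 1.07499764,  0.39900228,  0.04499968,  1.53760043, -0.01870003,
        1.20691179, -0.05071048]), 'qd': array([-0.00070044, -0.00206805, -0.00043689, -0.00441578, -0.00120751,
        0.00111383,  0.00066266]), 'joint_efforts': array([ 2.33958541e-03, -4.75558913e+01,  1.36694513e+00, -2.54512399e+01,
        1.17821436e-02,  6.48229019e-03,  1.43177868e-05]), 'eef_pos': array([ 251.06223208, -599.02172717,  230.50973809]), 'eef_rot': array([-3.07849908e+00, -6.19135207e-01,  5.99256485e-04]), 'contact_force': array([0.31909409, 0.49604622, 0.55913182]), 'wrist_torque': array([-0.03007893,  0.04697885, -0.07495626]), 'opening': 0.9986067944560063}
(array([1145.13554644, -596.6461421 ,  776.12799611]), array([-0.57255672,  0.5094207 , -0.64240734])) 51.47127615904181
(array([251.19884612, 855.59359914, 956.4501921 ]), array([ 0.19580963, -0.68562978, -0.70117253])) 48.89763866872342
```

View pics/s0.png

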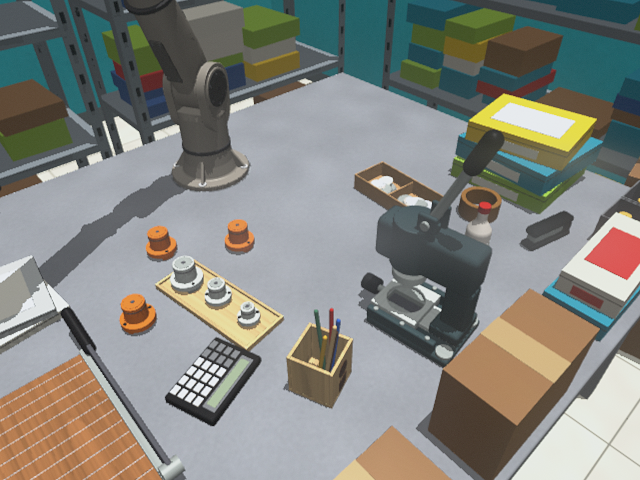

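View pics/d0.png

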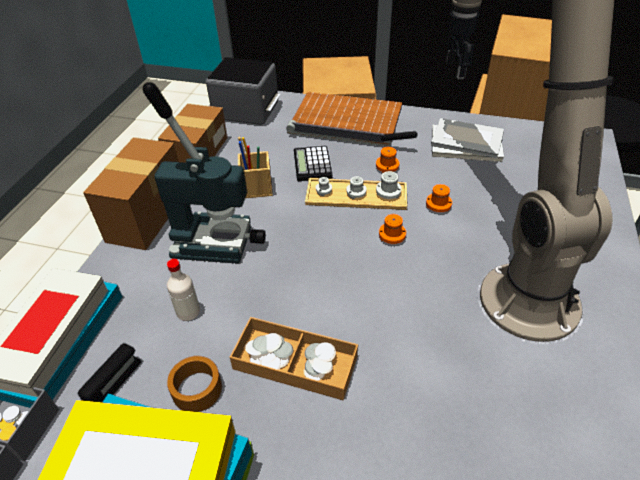

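The large die is the silver one at scene (184,270) / side (389,184), the biggest of the three in the tray. The orange ones at scene (158,242), (238,235) and (134,313) are look-alikes to leave alone. The knob is at scene (372,284) / side (258,236). I'll confirm in enlarged crops, with the side and scene views combined.

```bash
python3 - <<'E'
from h import *
a=load('s0')['frame'];b=load('d0')['frame']
k=lambda im,u,v,w,h:cv2.resize(im[v:v+h,u:u+w],(400,300),interpolation=cv2.INTER_CUBIC)
top=np.hstack([k(a,148,240,80,60),k(a,345,255,120,90)])
bot=np.hstack([k(b,350,155,80,60),k(b,160,190,120,90)])
cv2.imwrite('pics/c1.png',np.vstack([top,bot]))
A=load('s0');B=load('d0')
print('knob',tri([(A,372,284),(B,258,236)]),'die top',tri([(A,183,262),(B,390,176)]))
E
```

```text
knob [664.25711841 -24.19198163  33.68709733] die top [ 375.72823606 -296.61915631   70.92303925]
```

View pics/c1.png

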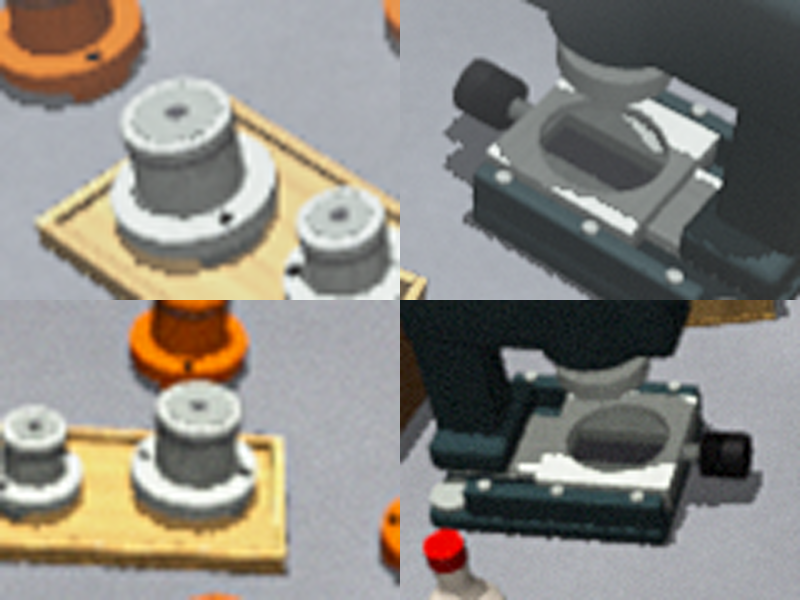

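Confirmed: the silver die has two black screws on its flange, at scene (193.2,283.4) and side (379,186), (399.4,189). Knob centre is scene (372.6,283.5) / side (257.8,236.5). Seat rim centre is scene (405.9,299.1) / side (225,230.5).

```bash
python3 - <<'E'
from h import *
A=load('s0');B=load('d0')
K=tri([(A,372.6,283.5),(B,257.8,236.5)]);S=tri([(A,405.9,299.1),(B,225,230.5)])
print('K',K,'S',S, 'onz',onz(A,372.6,283.5,35),onz(B,257.8,236.5,35),onz(A,405.9,299.1,46),onz(B,225,230.5,46))
print('ang',np.degrees(np.arctan2(*(S-K)[[1,0]])),np.linalg.norm((S-K)[:2]))
D=tri([(A,183.2,262.2),(B,389.6,176.4)]);print('D',D,onz(A,183.2,262.2,70),onz(B,389.6,176.4,70))
p=onz(B,379,186,30);q=onz(B,399.4,189,30);r=onz(A,193.2,283.4,30)
print(p,q,r,'mid',(p+q)/2, 'ang',np.degrees(np.arctan2(*(p-q)[[1,0]])))
# tray edge side picture: bed edge direction
p=onz(B,160+57*.3,190+245*.3,40);print()
# bed near edge in side: screws at (483,483),(558,490),(637,496)
s=[onz(B,160+(u-400)*.3,190+(v-300)*.3,40) for u,v in((483,483),(558,490),(637,496))]
print(s,np.degrees(np.arctan2(*(s[0]-s[2])[[1,0]])))
s=[onz(A,345+(u-400)*.3,255+v*.3,40) for u,v in((503,177),(590,228),(673,276))]
print(s,np.degrees(np.arctan2(*(s[2]-s[0])[[1,0]])))
for n in('eef_rot',):print(Rn.from_rotvec(arm.get_state()[n]).as_matrix())
E
```

```text
K [664.12328415 -22.26497422  33.76845388] S [746.80913442 -13.53668112  44.48028847] onz [664.67901916 -23.33093051  35.        ] [663.77667605 -20.92067985  35.        ] [746.8995403  -15.16687661  46.        ] [746.6819935  -11.60734975  46.        ]
ang 6.0258095476541715 83.14525203608436
D [ 376.31991838 -296.17746387   70.1518841 ] [ 373.90758823 -296.57452009   70.        ] [ 377.41379176 -294.27499138   70.        ]
[ 404.67819715 -296.3769711    30.        ] [ 347.55705445 -296.330862     30.        ] [ 403.48724055 -298.18066635   30.        ] mid [ 376.1176258  -296.35391655   30.        ] ang -0.04625006007230919

[array([826.95661141,  54.25577552,  40.        ]), array([769.74777247,  47.94142491,  40.        ]), array([710.63314743,  40.03479007,  40.        ])] 6.970039357665825
[array([719.32036183, -72.43812677,  40.        ]), array([779.86182115, -64.5403283 ,  40.        ]), array([833.9053679 , -57.08784108,  40.        ])] 7.630153593147074
[[ 9.22249555e-01  3.86594519e-01 -6.60406874e-04]
 [ 3.86595073e-01 -9.22248574e-01  1.34792796e-03]
 [-8.79577353e-05 -1.49843601e-03 -9.99998873e-01]]
```

```bash
cat >> h.py <<'E'
PY=np.radians(7.2)
def Rt(yaw,lean):
    a=np.array([np.cos(yaw),np.sin(yaw),0]);u=np.array([0,0,1.])
    x=np.cos(lean)*a+np.sin(lean)*u; z=np.sin(lean)*a-np.cos(lean)*u
    return np.stack([x,np.cross(z,x),z],1)
def delta(p,yaw,lean=0):
    s=arm.get_state(); R0=Rn.from_rotvec(s['eef_rot'])
    rv=(Rn.from_matrix(Rt(yaw,lean))*R0.inv()).as_rotvec()
    print('d',np.round(np.array(p)-s['eef_pos'],1),'r',np.round(rv,3),'rows>=',np.ceil(max(np.linalg.norm(np.array(p)-s['eef_pos'])/50,np.linalg.norm(rv)/.1499)))
E
python3 - <<'E'
from h import *
B=load('d0')
print('cube',onz(B,253,178,95),'glue',onz(B,186,300,80))
L=np.radians(36);z=Rt(PY,L)[:,2]
G=np.array([664,-22.3,35])+20*z
print('grasp',G); delta(G-120*z,PY,L); print(-120*z)
E
```

```text
cube [ 724.51158015 -171.97459321   95.        ] glue [727.42392949 242.00379338  80.        ]
grasp [675.6630078  -20.82661947  18.81966011]
d [ 354.6  569.4 -114.6] r [ 0.161 -0.609 -0.263] rows>= 14.0
[-69.9780468   -8.84028316  97.08203932]
```

Request:
{"fn": "arm_command", "kwargs": {
  "steps": [
    {"dx": 30,"dy": 40,"dz": 0,"rx": 0.02,"ry": -0.08,"rz": -0.04,"jaw": 1},
    {"dx": 60,"dy": 80,"dz": 0,"rx": 0.04,"ry": -0.16,"rz": -0.07,"jaw": 1},
    {"dx": 90,"dy": 120,"dz": 0,"rx": 0.06,"ry": -0.24,"rz": -0.1,"jaw": 1},
    {"dx": 120,"dy": 160,"dz": 0,"rx": 0.08,"ry": -0.32,"rz": -0.14,"jaw": 1},
    {"dx": 150,"dy": 200,"dz": 0,"rx": 0.1,"ry": -0.4,"rz": -0.17,"jaw": 1},
    {"dx": 175,"dy": 240,"dz": 0,"rx": 0.12,"ry": -0.46,"rz": -0.2,"jaw": 1},
    {"dx": 195,"dy": 280,"dz": 0,"rx": 0.14,"ry": -0.54,"rz": -0.23,"jaw": 1},
    {"dx": 215,"dy": 320,"dz": 0,"rx": 0.161,"ry": -0.609,"rz": -0.263,"jaw": 1},
    {"dx": 235,"dy": 360,"dz": 0,"rx": 0.161,"ry": -0.609,"rz": -0.263,"jaw": 1},
    {"dx": 250,"dy": 400,"dz": 0,"rx": 0.161,"ry": -0.609,"rz": -0.263,"jaw": 1},
    {"dx": 270,"dy": 440,"dz": -10,"rx": 0.161,"ry": -0.609,"rz": -0.263,"jaw": 1},
    {"dx": 290,"dy": 480,"dz": -20,"rx": 0.161,"ry": -0.609,"rz": -0.263,"jaw": 1}
  ]
}}

```text
clock: 1.35
eef_pos: [541.4, -117.7, 210.8]
eef_rot: [-2.947, -0.184, -0.959]
contact_force: [-0.3, -1.3, -0.1]
opening: 1.001
```

```bash
python3 - <<'E'
from h import *
L=np.radians(36);z=Rt(PY,L)[:,2]
G=np.array([664,-22.3,35])+20*z
s=arm.get_state();print(s['eef_pos'],s['joints'],s['clock'])
delta(G-120*z,PY,L);delta(G-50*z,PY,L); delta(G,PY,L)
snap('wrist','w1')
E
```

```text
[ 541.41262308 -117.69616639  210.78634138] [ 7.25680818e-01  1.59819305e-03 -4.46602179e-01  2.23640202e+00
 -6.52716058e-01  3.87707171e-01 -6.21309879e-01] 1.35
d [ 64.3  88.  -94.9] r [0.001 0.001 0.001] rows>= 3.0
d [ 105.1   93.2 -151.5] r [0.001 0.001 0.001] rows>= 5.0
d [ 134.3   96.9 -192. ] r [0.001 0.001 0.001] rows>= 6.0
```

Request:
{"fn": "arm_command", "kwargs": {
  "steps": [
    {"dx": 15,"dy": 30,"dz": -20,"jaw": 1},
    {"dx": 35,"dy": 60,"dz": -50,"jaw": 1},
    {"dx": 55,"dy": 80,"dz": -80,"jaw": 1},
    {"dx": 64,"dy": 88,"dz": -95,"jaw": 1},
    {"dx": 85,"dy": 91,"dz": -123,"jaw": 1},
    {"dx": 85,"dy": 91,"dz": -123,"jaw": 1}
  ]
}}

```text
schema error: expected keys dx, dy, dz, rx, ry, rz, jaw
```

```bash
python3 - <<'E'
from h import *
L=np.radians(36);z=Rt(PY,L)[:,2]
K=np.array([664,-22.3,35]);G=K+20*z
s=arm.get_state();print(s['eef_pos'],s['joints'],s['clock'],s['contact_force'])
delta(G,PY,L)
d=snap('wrist','w2');print(proj(d,K),proj(d,K-18*Rt(PY,0)[:,0]))
b=snap('side','d2');print(proj(b,K))
im=b['frame'][160:270,170:310]
cv2.imwrite('pics/c2.png',np.hstack([cv2.resize(d['frame'],(400,300)),cv2.resize(im,(382,300))]))
E
```

```text
[ 542.50314935 -108.07892675  209.17799798] [ 0.72032086  0.00384296 -0.4580484   2.23708002 -0.65224119  0.3888451
 -0.62597802] 1.4 [ 0.64126451  6.31172576 -1.09509562]
d [ 133.2   87.3 -190.4] r [-0.004 -0.003 -0.013] rows>= 5.0
[243.26864017 196.54138725] [241.76521621 214.12896616]
[257.900538   236.11409298]
```

View pics/c2.png

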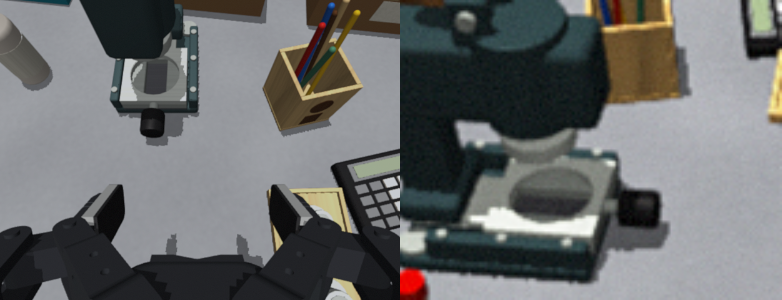

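The first move was refused because every row needs all keys. The wrist view shows the knob at (243,197), which matches the estimate's projection, so I'll move now.

Request:
{"fn": "arm_command", "kwargs": {
  "steps": [
    {"dx": 15,"dy": 25,"dz": -20,"rx": 0,"ry": 0,"rz": 0,"jaw": 1},
    {"dx": 35,"dy": 50,"dz": -50,"rx": 0,"ry": 0,"rz": 0,"jaw": 1},
    {"dx": 55,"dy": 72,"dz": -80,"rx": 0,"ry": 0,"rz": -0.01,"jaw": 1},
    {"dx": 63,"dy": 78,"dz": -94,"rx": 0,"ry": 0,"rz": -0.013,"jaw": 1},
    {"dx": 85,"dy": 81,"dz": -123,"rx": 0,"ry": 0,"rz": -0.013,"jaw": 1},
    {"dx": 85,"dy": 81,"dz": -123,"rx": 0,"ry": 0,"rz": -0.013,"jaw": 1}
  ]
}}

```text
clock: 2.1
eef_pos: [603.3, -50.3, 122.1]
eef_rot: [-2.934, -0.164, -0.93]
contact_force: [-0.4, -0.2, -0.7]
opening: 1.006
```

```bash
python3 - <<'E'
from h import *
L=np.radians(36);z=Rt(PY,L)[:,2]
K=np.array([664,-22.3,35]);G=K+20*z
s=arm.get_state();print(s['eef_pos'],s['joints'],s['clock'],s['contact_force'])
delta(G,PY,L);a=Rt(PY,0)[:,0];print(-a*140)
E
```

```text
[603.34000243 -50.25505914 122.0695554 ] [-0.22766826  0.23285818  0.35631581  2.24220201 -1.25557893  0.23495161
 -0.18699121] 2.1 [-0.39990028 -0.22051019 -0.72709409]
d [  72.3   29.4 -103.2] r [-0.023 -0.016  0.006] rows>= 3.0
[-138.89605818  -17.5466527    -0.        ]
```

```bash
python3 - <<'E'
from h import *
L=np.radians(31);z=Rt(PY,L)[:,2]
K=np.array([664,-22.3,35]);G=K+20*z
delta(G-70*z,PY,L);delta(G,PY,L)
E
```

```text
d [ 35.1  24.7 -44.2] r [-0.033  0.071  0.007] rows>= 2.0
d [  70.9   29.2 -104.2] r [-0.033  0.071  0.007] rows>= 3.0
```

Request:
{"fn": "arm_command", "kwargs": {
  "steps": [
    {"dx": 10,"dy": 8,"dz": -10,"rx": -0.01,"ry": 0.03,"rz": 0,"jaw": 1},
    {"dx": 20,"dy": 16,"dz": -22,"rx": -0.02,"ry": 0.05,"rz": 0,"jaw": 1},
    {"dx": 30,"dy": 24,"dz": -35,"rx": -0.033,"ry": 0.071,"rz": 0.007,"jaw": 1},
    {"dx": 37,"dy": 25,"dz": -47,"rx": -0.033,"ry": 0.071,"rz": 0.007,"jaw": 1},
    {"dx": 37,"dy": 25,"dz": -47,"rx": -0.033,"ry": 0.071,"rz": 0.007,"jaw": 1}
  ]
}}

```text
clock: 2.6
eef_pos: [640.3, -26.0, 73.7]
eef_rot: [-2.991, -0.187, -0.826]
contact_force: [-0.6, -0.3, -0.3]
opening: 1.0
```

```bash
python3 - <<'E'
from h import *
L=np.radians(31);z=Rt(PY,L)[:,2]
K=np.array([664,-22.3,35]);G=K+20*z
s=arm.get_state();print(s['eef_pos'],s['joints'],s['clock'],s['contact_force'])
delta(G,PY,L)
E
```

```text
[640.32710795 -26.03866658  73.67962794] [-0.34644744  0.39253892  0.42325818  2.14979649 -1.20899873  0.23914899
 -0.30449128] 2.6 [-0.61334556 -0.2549694  -0.27848922]
d [ 33.9   5.  -55.8] r [ 0.001 -0.002  0.001] rows>= 2.0
```

Request:
{"fn": "arm_command", "kwargs": {
  "steps": [
    {"dx": 9,"dy": 1,"dz": -15,"rx": 0,"ry": 0,"rz": 0,"jaw": 1},
    {"dx": 18,"dy": 3,"dz": -30,"rx": 0,"ry": 0,"rz": 0,"jaw": 1},
    {"dx": 27,"dy": 4,"dz": -44,"rx": 0,"ry": 0,"rz": 0,"jaw": 1},
    {"dx": 34,"dy": 5,"dz": -56,"rx": 0,"ry": 0,"rz": 0,"jaw": 1},
    {"dx": 34,"dy": 5,"dz": -56,"rx": 0,"ry": 0,"rz": 0,"jaw": 1},
    {"dx": 34,"dy": 5,"dz": -56,"rx": 0,"ry": 0,"rz": 0,"jaw": -0.1},
    {"dx": 34,"dy": 5,"dz": -56,"rx": 0,"ry": 0,"rz": 0,"jaw": -0.6},
    {"dx": 34,"dy": 5,"dz": -56,"rx": 0,"ry": 0,"rz": 0,"jaw": -1},
    {"dx": 34,"dy": 5,"dz": -56,"rx": 0,"ry": 0,"rz": 0,"jaw": -1},
    {"dx": 34,"dy": 5,"dz": -56,"rx": 0,"ry": 0,"rz": 0,"jaw": -1},
    {"dx": 34,"dy": 5,"dz": -56,"rx": 0,"ry": 0,"rz": 0,"jaw": -1},
    {"dx": 34,"dy": 5,"dz": -56,"rx": 0,"ry": 0,"rz": 0,"jaw": -1}
  ]
}}

```text
clock: 3.8
eef_pos: [678.1, -21.5, 27.0]
eef_rot: [-2.994, -0.19, -0.797]
contact_force: [-4.1, 0.7, 6.8]
opening: 0.397
```

```bash
python3 - <<'E'
from h import *
s=arm.get_state();print(s['eef_pos'],s['joints'],s['clock'],s['contact_force'],s['opening'])
L=np.radians(31);z=Rt(PY,L)[:,2]
K=np.array([664,-22.3,35]);G=K+20*z
a=Rt(PY,0)[:,0]
delta(G-136*a,PY,L)
print(Rt(PY,0)[:,1]*np.radians(20))
E
```

```text
[678.11058393 -21.46200971  26.98618645] [-0.27201532  0.52248023  0.33921369  2.06750318 -1.36057008  0.22991377
 -0.16925411] 3.8 [-4.07861071  0.70954777  6.81813402] 0.39672996360201973
d [-138.8  -16.6   -9.1] r [-0.002 -0.021 -0.003] rows>= 3.0
[ 0.04374955 -0.34631336  0.        ]
```

Request:
{"fn": "arm_command", "kwargs": {
  "steps": [
    {"dx": -7,"dy": -1,"dz": 0,"rx": -0.005,"ry": 0.04,"rz": 0,"jaw": -1},
    {"dx": -16,"dy": -2,"dz": -1,"rx": -0.01,"ry": 0.08,"rz": 0,"jaw": -1},
    {"dx": -27,"dy": -3.4,"dz": -1.5,"rx": -0.015,"ry": 0.12,"rz": 0,"jaw": -1},
    {"dx": -39,"dy": -4.9,"dz": -2,"rx": -0.02,"ry": 0.16,"rz": 0,"jaw": -1},
    {"dx": -51,"dy": -6.4,"dz": -2.5,"rx": -0.025,"ry": 0.2,"rz": 0,"jaw": -1},
    {"dx": -63,"dy": -7.9,"dz": -3,"rx": -0.03,"ry": 0.24,"rz": 0,"jaw": -1},
    {"dx": -75,"dy": -9.4,"dz": -3.5,"rx": -0.035,"ry": 0.28,"rz": 0,"jaw": -1},
    {"dx": -87,"dy": -11,"dz": -4,"rx": -0.039,"ry": 0.31,"rz": 0,"jaw": -1},
    {"dx": -98,"dy": -12.4,"dz": -4,"rx": -0.039,"ry": 0.31,"rz": 0,"jaw": -1},
    {"dx": -108,"dy": -13.6,"dz": -4,"rx": -0.039,"ry": 0.31,"rz": 0,"jaw": -1},
    {"dx": -118,"dy": -14.9,"dz": -4,"rx": -0.039,"ry": 0.31,"rz": 0,"jaw": -1},
    {"dx": -125,"dy": -15.8,"dz": -4,"rx": -0.039,"ry": 0.31,"rz": 0,"jaw": -1}
  ]
}}

```text
clock: 5.0
eef_pos: [552.8, -38.4, 23.8]
eef_rot: [-3.1, -0.192, -0.327]
contact_force: [3.1, -3.4, 1.4]
opening: 0.399
```

```bash
python3 - <<'E'
from h import *
s=arm.get_state();print(s['eef_pos'],s['joints'],s['clock'],s['contact_force'],s['opening'],s['wrist_torque'])
E
```

```text
[552.79982645 -38.40056186  23.76346334] [-0.61698926  0.5343524   0.78362313  2.12806677 -0.84673709  0.56001319
 -0.67604235] 5.0 [ 3.05605839 -3.40021513  1.36998978] 0.39912890984018096 [-0.58676779 -0.85363893 -0.7998549 ]
```

Request:
{"fn": "arm_command", "kwargs": {
  "steps": [
    {"dx": -5,"dy": -0.6,"dz": 0,"rx": 0,"ry": 0,"rz": 0,"jaw": -1},
    {"dx": -9,"dy": -1.1,"dz": 0,"rx": 0,"ry": 0,"rz": 0,"jaw": -1},
    {"dx": -12,"dy": -1.5,"dz": 0,"rx": 0,"ry": 0,"rz": 0,"jaw": -1},
    {"dx": -14,"dy": -1.7,"dz": 0,"rx": 0,"ry": 0,"rz": 0,"jaw": -1},
    {"dx": -15,"dy": -1.8,"dz": 0,"rx": 0,"ry": 0,"rz": 0,"jaw": -1},
    {"dx": -15,"dy": -1.8,"dz": 0,"rx": 0,"ry": 0,"rz": 0,"jaw": -1}
  ]
}}

```text
clock: 5.6
eef_pos: [537.2, -40.5, 23.8]
eef_rot: [-3.1, -0.191, -0.326]
contact_force: [0.6, -3.3, 2.8]
opening: 0.398
```

```bash
python3 - <<'E'
from h import *
s=arm.get_state();print(s['eef_pos'],s['joints'],s['clock'],s['contact_force'],s['opening'],s['wrist_torque'])
b=snap('side','d3');snap('scene','s3')
K=np.array([664,-22.3,35]);a=Rt(PY,0)[:,0]
print(proj(b,K-135*a))
crop('d3',180,150,380,300,4,'c3')
E
```

```text
[537.18088188 -40.54837175  23.75333831] [-0.62256479  0.51160549  0.78768223  2.16227743 -0.84520537  0.54349065
 -0.66456667] 5.6 [ 0.55871256 -3.28140808  2.83797902] 0.397825516227327 [-0.5675198  -0.37305263 -0.6490289 ]
[310.99758    240.27953504]
```

View pics/c3.png

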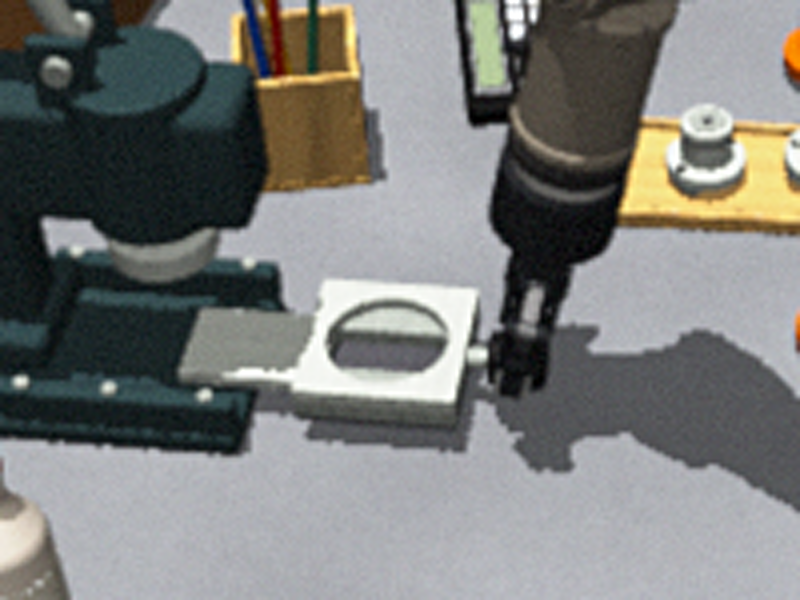

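The slide is out, with the rim centre at side (277,235). I'll pull a little further to feel the stop.

Request:
{"fn": "arm_command", "kwargs": {
  "steps": [
    {"dx": -2,"dy": -0.3,"dz": 0,"rx": 0,"ry": 0,"rz": 0,"jaw": -1},
    {"dx": -4,"dy": -0.5,"dz": 0,"rx": 0,"ry": 0,"rz": 0,"jaw": -1},
    {"dx": -4,"dy": -0.5,"dz": 0,"rx": 0,"ry": 0,"rz": 0,"jaw": -1},
    {"dx": -4,"dy": -0.5,"dz": 0,"rx": 0,"ry": 0,"rz": 0,"jaw": -1}
  ]
}}

```text
clock: 6.1
eef_pos: [533.8, -41.0, 23.8]
eef_rot: [-3.101, -0.191, -0.328]
contact_force: [6.1, -3.0, -2.3]
opening: 0.398
```

```bash
python3 - <<'E'
from h import *
s=arm.get_state();print(s['eef_pos'],s['contact_force'])
B=load('d3');p=onz(B,277,235,46);q=onz(load('d0'),225,230.5,46);print(p,np.linalg.norm(p-q),np.degrees(np.arctan2(*(q-p)[[1,0]])))
E
```

```text
[533.8245009  -41.00563085  23.80647011] [ 6.06930072 -2.99764491 -2.27986545]
[614.05253426 -26.75246795  46.        ] 133.49137823979927 6.514456707168279
```

Request:
{"fn": "arm_command", "kwargs": {
  "steps": [
    {"dx": -3,"dy": -0.4,"dz": 0,"rx": 0,"ry": 0,"rz": 0,"jaw": -1},
    {"dx": -5,"dy": -0.6,"dz": 0,"rx": 0,"ry": 0,"rz": 0,"jaw": -1},
    {"dx": -5,"dy": -0.6,"dz": 0,"rx": 0,"ry": 0,"rz": 0,"jaw": -1},
    {"dx": -5,"dy": -0.6,"dz": 0,"rx": 0,"ry": 0,"rz": 0,"jaw": -1}
  ]
}}

```text
clock: 6.5
eef_pos: [533.8, -41.0, 24.0]
eef_rot: [-3.104, -0.193, -0.34]
contact_force: [21.6, -3.1, -26.3]
opening: 0.397
```

```bash
python3 - <<'E'
from h import *
s=arm.get_state();print(s['eef_pos'],s['contact_force'],s['joints'])
d=snap('side','d4')
print(cv2.phaseCorrelate(*[np.float32(cv2.cvtColor(load(n)['frame'][214:262,252:302],6)) for n in('d3','d4')]))
E
```

```text
[533.81166508 -41.00607028  23.99291068] [ 21.57852821  -3.11423207 -26.30667538] [-0.62645168  0.50129918  0.78600113  2.17696386 -0.84906568  0.52420681
 -0.65816451]
((1.076112986847118, 0.10155952605392926), 0.9214198423425356)
```

Stop felt: 21.6 N with no motion. Now I'll release and back away.

Request:
{"fn": "arm_command", "kwargs": {
  "steps": [
    {"dx": 1,"dy": 0,"dz": 0,"rx": 0,"ry": 0,"rz": 0,"jaw": 0},
    {"dx": 1,"dy": 0,"dz": 0,"rx": 0,"ry": 0,"rz": 0,"jaw": 0.5},
    {"dx": 1,"dy": 0,"dz": 0,"rx": 0,"ry": 0,"rz": 0,"jaw": 1},
    {"dx": 1,"dy": 0,"dz": 0,"rx": 0,"ry": 0,"rz": 0,"jaw": 1},
    {"dx": 1,"dy": 0,"dz": 0,"rx": 0,"ry": 0,"rz": 0,"jaw": 1},
    {"dx": -4,"dy": 0,"dz": 20,"rx": 0,"ry": 0,"rz": 0,"jaw": 1},
    {"dx": -10,"dy": -1,"dz": 50,"rx": 0,"ry": 0,"rz": 0,"jaw": 1},
    {"dx": -20,"dy": -3,"dz": 95,"rx": 0,"ry": 0,"rz": 0,"jaw": 1},
    {"dx": -30,"dy": -20,"dz": 140,"rx": 0,"ry": 0,"rz": 0,"jaw": 1},
    {"dx": -45,"dy": -45,"dz": 165,"rx": 0,"ry": 0,"rz": 0,"jaw": 1}
  ]
}}

```text
clock: 7.55
eef_pos: [490.2, -86.3, 191.4]
eef_rot: [-3.104, -0.196, -0.344]
contact_force: [1.2, 1.0, 2.6]
opening: 0.998
```

```bash
python3 - <<'E'
from h import *
s=arm.get_state();print(s['eef_pos'],s['contact_force'],s['joints'],s['clock'])
A=load('s0');B=load('d0')
for o in(((158,236),(441,190)),((238,228),(394,221)),((134,303),(388,153))): print('orange',tri([(A,*o[0]),(B,*o[1])]))
D=[376.2,-296.2]
delta([*D,130],0);delta([*D,35],0)
a=snap('scene','s4');b=snap('side','d4')
K=np.array([530.1,-39.2,35])
print(proj(a,K),proj(b,K))
cv2.imwrite('pics/c4.png',np.hstack([cv2.resize(a['frame'][240:340,300:400],(400,400),interpolation=2),cv2.resize(b['frame'][190:290,240:340],(400,400),interpolation=2)]))
E
```

```text
[490.21825292 -86.33141202 191.42129471] [1.15729357 0.97442757 2.59714668] [-1.12316938  0.14276025  1.35839761  2.11610513 -0.29687656  0.8059328
 -1.04001174] 7.55
orange [ 236.86622671 -286.78024213   53.88746503]
orange [ 339.35074571 -135.45396385   54.65234194]
orange [ 400.80229167 -422.45176693   56.76339296]
d [-114.  -209.9  -61.4] r [-0.013  0.221 -0.126] rows>= 5.0
d [-114.  -209.9 -156.4] r [-0.013  0.221 -0.126] rows>= 6.0
[323.62892369 255.51665453] [310.98170351 240.28266966]
```

View pics/c4.png

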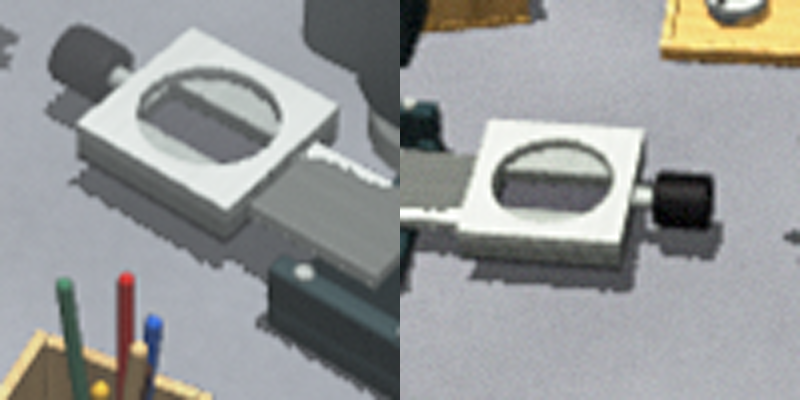

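The slide is fully out: the knob at scene (323.5,255) / side (310.8,239.8) matches the 135 mm prediction. Rim centre is scene (352.3,269) / side (278,235.5). Now I'll move to the die.

```bash
python3 - <<'E'
from h import *
a=load('s4');b=load('d4')
print('S',tri([(a,352.25,269),(b,278,235.5)]))
ca=[onz(a,300+u/4,240+v/4,46) for u,v in((192,29),(338,105),(225,210),(80,127))]
cb=[onz(b,240+(u-400)/4,190+v/4,46) for u,v in((462,232),(488,120),(645,127),(625,243))]
for c in(ca,cb): print(np.round(c,1).tolist(),'mean',np.mean(c,0))
an=lambda v:np.degrees(np.arctan2(v[1],v[0]))
print(an(ca[1]-ca[0]),an(ca[2]-ca[3]),an(cb[1]-cb[2]),an(cb[0]-cb[3]))
E
```

```text
S [611.41989249 -29.18605384  43.10917117]
[[555.8, 11.4, 46.0], [653.3, 24.9, 46.0], [667.0, -74.9, 46.0], [572.1, -88.0, 46.0]] mean [612.07083961 -31.64324673  46.        ]
[[650.8, 28.8, 46.0], [668.8, -70.6, 46.0], [568.9, -87.7, 46.0], [551.7, 14.5, 46.0]] mean [610.06926051 -28.72265938  46.        ]
7.910905921566459 7.869341595881173 9.725846596407402 8.236949111741326
```

Request:
{"fn": "arm_command", "kwargs": {
  "steps": [
    {"dx": -10,"dy": -20,"dz": 0,"rx": 0,"ry": 0.04,"rz": -0.02,"jaw": 1},
    {"dx": -25,"dy": -50,"dz": 0,"rx": 0,"ry": 0.08,"rz": -0.05,"jaw": 1},
    {"dx": -45,"dy": -85,"dz": 0,"rx": -0.005,"ry": 0.12,"rz": -0.07,"jaw": 1},
    {"dx": -65,"dy": -120,"dz": 0,"rx": -0.01,"ry": 0.16,"rz": -0.1,"jaw": 1},
    {"dx": -85,"dy": -155,"dz": -10,"rx": -0.013,"ry": 0.221,"rz": -0.126,"jaw": 1},
    {"dx": -100,"dy": -185,"dz": -30,"rx": -0.013,"ry": 0.221,"rz": -0.126,"jaw": 1},
    {"dx": -110,"dy": -205,"dz": -50,"rx": -0.013,"ry": 0.221,"rz": -0.126,"jaw": 1},
    {"dx": -114,"dy": -210,"dz": -61,"rx": -0.013,"ry": 0.221,"rz": -0.126,"jaw": 1},
    {"dx": -114,"dy": -210,"dz": -61,"rx": -0.013,"ry": 0.221,"rz": -0.126,"jaw": 1}
  ]
}}

```text
clock: 8.55
eef_pos: [372.6, -299.6, 128.7]
eef_rot: [-3.137, 0.018, 0.002]
contact_force: [0.3, 0.1, -0.2]
opening: 0.997
```

```bash
python3 - <<'E'
from h import *
s=arm.get_state();print(s['eef_pos'],s['contact_force'],s['joints'],s['clock'])
w=snap('wrist','w5');D=[376.2,-296.2]
print('top',proj(w,[*D,70]),'screws',proj(w,[404,-297,30]),proj(w,[347.6,-296.3,30]))
crop('w5',0,0,640,480,1,'c5')
delta([*D,130],0)
delta([*D,35],0)
E
```

```text
[ 372.60623194 -299.57435527  128.67923092] [ 0.29669352  0.103708   -0.24648608] [-0.31211536  0.40102813  1.10824177  2.06643142 -0.44945932  0.94302591
 -0.542423  ] 8.55
top [309.12783747 248.65655081] screws [311.00800601 186.71784511] [311.15645725 271.68878117]
d [2.2 3.1 0.4] r [-0.004  0.001  0.01 ] rows>= 1.0
d [  2.2   3.1 -94.6] r [-0.004  0.001  0.01 ] rows>= 2.0
```

View pics/c5.png

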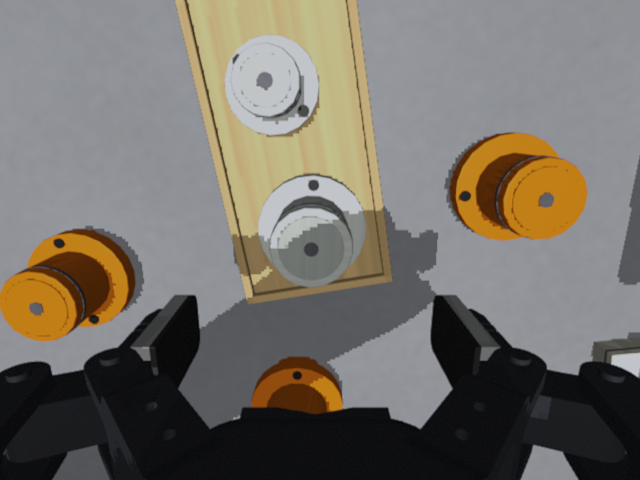

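Die top hole is at (311,250), predicted (309,249). The upper screw is at (313,186), so the foot axis lies at about -1 to -2 degrees. Descending to grasp.

Request:
{"fn": "arm_command", "kwargs": {
  "steps": [
    {"dx": 1,"dy": 1.5,"dz": -20,"rx": 0,"ry": 0,"rz": 0.01,"jaw": 1},
    {"dx": 2,"dy": 2.5,"dz": -40,"rx": 0,"ry": 0,"rz": 0.01,"jaw": 1},
    {"dx": 2,"dy": 2.5,"dz": -60,"rx": 0,"ry": 0,"rz": 0.01,"jaw": 1},
    {"dx": 2,"dy": 2.5,"dz": -76,"rx": 0,"ry": 0,"rz": 0.01,"jaw": 1},
    {"dx": 2,"dy": 2.5,"dz": -87,"rx": 0,"ry": 0,"rz": 0.01,"jaw": 1},
    {"dx": 2,"dy": 2.5,"dz": -93,"rx": 0,"ry": 0,"rz": 0.01,"jaw": 1},
    {"dx": 2,"dy": 2.5,"dz": -93,"rx": 0,"ry": 0,"rz": 0.01,"jaw": 1}
  ]
}}

```text
clock: 9.3
eef_pos: [376.3, -296.3, 36.4]
eef_rot: [-3.137, -0.002, -0.0]
contact_force: [0.0, 0.3, -0.2]
opening: 1.001
```

Request:
{"fn": "arm_command", "kwargs": {
  "steps": [
    {"dx": 0,"dy": 0,"dz": 0,"rx": 0,"ry": 0,"rz": 0,"jaw": 0.3},
    {"dx": 0,"dy": 0,"dz": 0,"rx": 0,"ry": 0,"rz": 0,"jaw": 0},
    {"dx": 0,"dy": 0,"dz": 0,"rx": 0,"ry": 0,"rz": 0,"jaw": -0.5},
    {"dx": 0,"dy": 0,"dz": 0,"rx": 0,"ry": 0,"rz": 0,"jaw": -1},
    {"dx": 0,"dy": 0,"dz": 0,"rx": 0,"ry": 0,"rz": 0,"jaw": -1},
    {"dx": 0,"dy": 0,"dz": 0,"rx": 0,"ry": 0,"rz": 0,"jaw": -1}
  ]
}}

```text
clock: 9.9
eef_pos: [376.8, -296.8, 37.3]
eef_rot: [-3.137, -0.002, -0.002]
contact_force: [-1.0, 0.4, 5.4]
opening: 0.524
```

```bash
python3 - <<'E'
from h import *
s=arm.get_state();print(s['eef_pos'],s['eef_rot'],s['contact_force'],s['joints'],s['clock'],s['opening'])
E
```

```text
[ 376.8236925  -296.76307634   37.25013917] [-3.13738639e+00 -1.63888981e-03 -2.48080759e-03] [-0.95887432  0.38825439  5.37325926] [-0.15173628  0.53590775  0.91914169  2.13179818 -0.62897876  0.77073516
 -0.39468133] 9.9 0.5243202469795835
```

Request:
{"fn": "arm_command", "kwargs": {
  "steps": [
    {"dx": 0,"dy": 0,"dz": 8,"rx": 0,"ry": 0,"rz": 0,"jaw": -1},
    {"dx": 0,"dy": 0,"dz": 22,"rx": 0,"ry": 0,"rz": 0,"jaw": -1},
    {"dx": 0,"dy": 0,"dz": 40,"rx": 0,"ry": 0,"rz": 0,"jaw": -1},
    {"dx": 2,"dy": 3,"dz": 60,"rx": 0,"ry": 0,"rz": 0,"jaw": -1},
    {"dx": 10,"dy": 12,"dz": 80,"rx": 0,"ry": 0,"rz": 0.02,"jaw": -1},
    {"dx": 22,"dy": 26,"dz": 95,"rx": 0,"ry": 0,"rz": 0.04,"jaw": -1},
    {"dx": 38,"dy": 45,"dz": 103,"rx": 0,"ry": 0,"rz": 0.06,"jaw": -1},
    {"dx": 56,"dy": 65,"dz": 103,"rx": 0,"ry": 0,"rz": 0.08,"jaw": -1},
    {"dx": 76,"dy": 87,"dz": 103,"rx": 0,"ry": 0,"rz": 0.1,"jaw": -1},
    {"dx": 96,"dy": 110,"dz": 103,"rx": 0,"ry": 0,"rz": 0.12,"jaw": -1},
    {"dx": 114,"dy": 131,"dz": 103,"rx": 0,"ry": 0,"rz": 0.14,"jaw": -1},
    {"dx": 130,"dy": 149,"dz": 103,"rx": 0,"ry": 0,"rz": 0.159,"jaw": -1}
  ]
}}

```text
clock: 11.1
eef_pos: [507.9, -146.0, 140.6]
eef_rot: [-3.127, -0.254, -0.002]
contact_force: [0.7, -0.2, -2.8]
opening: 0.523
```

```bash
python3 - <<'E'
from h import *
s=arm.get_state();print(s['eef_pos'],s['eef_rot'],s['contact_force'],s['joints'],s['clock'],s['opening'])
delta([611.4,-29.5,140],.159)
E
```

```text
[ 507.86016201 -146.04191195  140.61315585] [-3.12676544e+00 -2.54057835e-01 -2.35537275e-03] [ 0.65834588 -0.19882902 -2.77961414] [-0.60044856  0.46089419  1.03135024  1.94590942 -0.47601582  1.00141752
 -0.75613885] 11.1 0.5234805603071498
d [103.5 116.5  -0.6] r [-0.005  0.001 -0.003] rows>= 4.0
```

Request:
{"fn": "arm_command", "kwargs": {
  "steps": [
    {"dx": 18,"dy": 20,"dz": 0,"rx": 0,"ry": 0,"rz": 0,"jaw": -1},
    {"dx": 38,"dy": 43,"dz": 0,"rx": 0,"ry": 0,"rz": 0,"jaw": -1},
    {"dx": 58,"dy": 65,"dz": 0,"rx": 0,"ry": 0,"rz": 0,"jaw": -1},
    {"dx": 76,"dy": 86,"dz": -10,"rx": 0,"ry": 0,"rz": 0,"jaw": -1},
    {"dx": 92,"dy": 103,"dz": -25,"rx": 0,"ry": 0,"rz": 0,"jaw": -1},
    {"dx": 101,"dy": 113,"dz": -40,"rx": 0,"ry": 0,"rz": 0,"jaw": -1},
    {"dx": 103,"dy": 116,"dz": -52,"rx": 0,"ry": 0,"rz": -0.003,"jaw": -1},
    {"dx": 103.5,"dy": 116.5,"dz": -52,"rx": 0,"ry": 0,"rz": -0.003,"jaw": -1},
    {"dx": 103.5,"dy": 116.5,"dz": -52,"rx": 0,"ry": 0,"rz": -0.003,"jaw": -1}
  ]
}}

```text
clock: 12.0
eef_pos: [610.4, -31.2, 88.6]
eef_rot: [-3.128, -0.246, -0.001]
contact_force: [-0.4, -0.1, -2.0]
opening: 0.518
```

```bash
python3 - <<'E'
from h import *
s=arm.get_state();print(s['eef_pos'],s['eef_rot'],s['contact_force'],s['joints'],s['clock'],s['opening'])
a=snap('scene','s6');b=snap('side','d6');w=snap('wrist','w6')
delta([611.4,-29.5,88],.159)
r=lambda im:cv2.resize(im,(400,400),interpolation=2)
cv2.imwrite('pics/c6.png',np.hstack([r(a['frame'][220:300,310:390]),r(b['frame'][180:260,240:320])]))
E
```

```text
[610.4355929  -31.23199887  88.61768604] [-3.12838333e+00 -2.46020044e-01 -6.85897988e-04] [-0.43104342 -0.05738818 -2.00645978] [-0.65438222  0.65917195  0.90579758  1.79009687 -0.61397437  1.00092312
 -0.91520998] 12.0 0.5175071530378216
d [ 0.1  1.5 -1.6] r [-0.004  0.002  0.002] rows>= 1.0
```

View pics/c6.png

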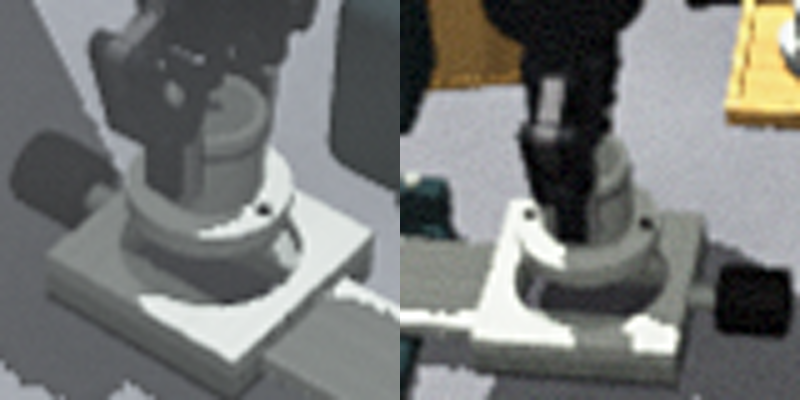

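View pics/w6.png

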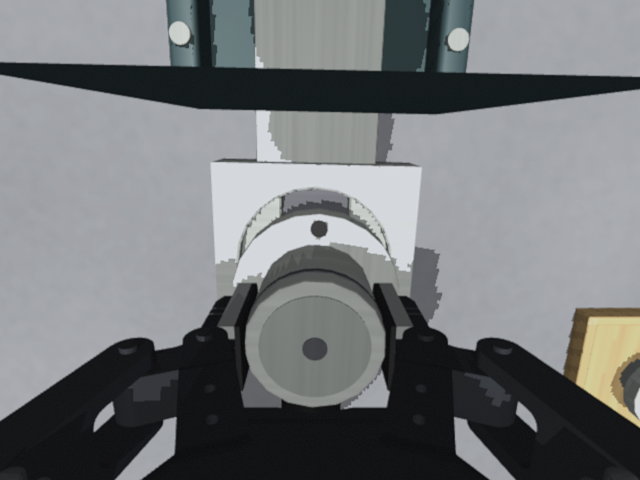

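Wrist view: block back edge runs (212,162) to (421,165), and the die's front screw is at (319,228) with the top hole at (315,348). The die is within about 1 degree of the slot and laterally centred. A quick numeric check follows.

```bash
python3 - <<'E'
from h import *
w=load('w6');a=load('s6');b=load('d6')
c=[onz(w,212,162,46),onz(w,421,165,46)];v=c[0]-c[1]
print(c,'yaw',np.degrees(np.arctan2(v[1],v[0]))-90)
th=np.radians(np.degrees(np.arctan2(v[1],v[0]))-90);m=(c[0]+c[1])/2
print('seat wrist',m-50*np.array([np.cos(th),np.sin(th),0]),np.linalg.norm(v))
s=arm.get_state();print(s['eef_pos'])
zb=s['eef_pos'][2]-29.3
top=onz(w,315,348,zb+62);sc=onz(w,319,228.5,zb+22)
print('die',top,sc,np.degrees(np.arctan2(*(sc-top)[[1,0]])))
for u,v in((131,211),(242,222)): pass
p=onz(b,240+131/5,180+215/5,zb+22);q=onz(b,240+244/5,180+222/5,zb+22);r=onz(a,310+264/5,220+210/5,zb+22)
print('screws side',p,q,(p+q)/2,np.degrees(np.arctan2(*(p-q)[[1,0]])),'scene',r)
E
```

```text
[array([654.28616713,  25.08357324,  46.        ]), array([668.39685697, -72.88131305,  46.        ])] yaw 8.19640982311445
seat wrist [611.85225374 -31.02721558  46.        ] 98.975908754928
[611.303479   -30.99664423  89.60882484]
die [610.26233527 -31.63151977 122.30882484] [639.2822902  -28.46930654  82.30882484] 6.218804803627839
screws side [638.53775212 -25.68816834  82.30882484] [583.14066488 -33.79551599  82.30882484] [610.8392085  -29.74184217  82.30882484] 8.326112909315892 scene [638.89530043 -29.1666721   82.30882484]
```

Request:
{"fn": "arm_command", "kwargs": {
  "steps": [
    {"dx": 1,"dy": 0.5,"dz": -4,"rx": 0,"ry": 0,"rz": 0.015,"jaw": -1},
    {"dx": 1.3,"dy": 0.5,"dz": -9,"rx": 0,"ry": 0,"rz": 0.015,"jaw": -1},
    {"dx": 1.3,"dy": 0.5,"dz": -14,"rx": 0,"ry": 0,"rz": 0.015,"jaw": -1},
    {"dx": 1.3,"dy": 0.5,"dz": -18,"rx": 0,"ry": 0,"rz": 0.015,"jaw": -1},
    {"dx": 1.3,"dy": 0.5,"dz": -20,"rx": 0,"ry": 0,"rz": 0.015,"jaw": -1},
    {"dx": 1.3,"dy": 0.5,"dz": -22,"rx": 0,"ry": 0,"rz": 0.015,"jaw": -1},
    {"dx": 1.3,"dy": 0.5,"dz": -24,"rx": 0,"ry": 0,"rz": 0.015,"jaw": -1},
    {"dx": 1.3,"dy": 0.5,"dz": -26,"rx": 0,"ry": 0,"rz": 0.015,"jaw": -1},
    {"dx": 1.3,"dy": 0.5,"dz": -27.5,"rx": 0,"ry": 0,"rz": 0.015,"jaw": -1},
    {"dx": 1.3,"dy": 0.5,"dz": -27.5,"rx": 0,"ry": 0,"rz": 0.015,"jaw": -1}
  ]
}}

```text
clock: 13.15
eef_pos: [612.5, -30.5, 61.9]
eef_rot: [-3.126, -0.27, -0.004]
contact_force: [0.5, -0.5, -3.6]
opening: 0.527
```

Already below the 65 mm contact height without resistance, so the foot is entering the slot. Continuing gently.

Request:
{"fn": "arm_command", "kwargs": {
  "steps": [
    {"dx": 0,"dy": 0,"dz": -1.5,"rx": 0,"ry": 0,"rz": 0,"jaw": -1},
    {"dx": 0,"dy": 0,"dz": -3,"rx": 0,"ry": 0,"rz": 0,"jaw": -1},
    {"dx": 0,"dy": 0,"dz": -4.5,"rx": 0,"ry": 0,"rz": 0,"jaw": -1},
    {"dx": 0,"dy": 0,"dz": -6,"rx": 0,"ry": 0,"rz": 0,"jaw": -1},
    {"dx": 0,"dy": 0,"dz": -7,"rx": 0,"ry": 0,"rz": 0,"jaw": -1},
    {"dx": 0,"dy": 0,"dz": -8,"rx": 0,"ry": 0,"rz": 0,"jaw": -1},
    {"dx": 0,"dy": 0,"dz": -8,"rx": 0,"ry": 0,"rz": 0,"jaw": -1}
  ]
}}

```text
clock: 13.85
eef_pos: [613.0, -30.5, 55.3]
eef_rot: [-3.125, -0.269, -0.005]
contact_force: [-2.5, 0.5, 6.0]
opening: 0.52
```

It reached 55.3 mm, the expected home height, with 9 N of support. Releasing and lifting.

Request:
{"fn": "arm_command", "kwargs": {
  "steps": [
    {"dx": 0,"dy": 0,"dz": 0,"rx": 0,"ry": 0,"rz": 0,"jaw": 0.1},
    {"dx": 0,"dy": 0,"dz": 0,"rx": 0,"ry": 0,"rz": 0,"jaw": 0.4},
    {"dx": 0,"dy": 0,"dz": 0,"rx": 0,"ry": 0,"rz": 0,"jaw": 0.8},
    {"dx": 0,"dy": 0,"dz": 0,"rx": 0,"ry": 0,"rz": 0,"jaw": 1},
    {"dx": 0,"dy": 0,"dz": 0,"rx": 0,"ry": 0,"rz": 0,"jaw": 1},
    {"dx": 0,"dy": 0,"dz": 12,"rx": 0,"ry": 0,"rz": 0,"jaw": 1},
    {"dx": 0,"dy": 0,"dz": 30,"rx": 0,"ry": 0,"rz": 0,"jaw": 1},
    {"dx": 0,"dy": 0,"dz": 50,"rx": 0,"ry": 0,"rz": 0,"jaw": 1},
    {"dx": -3,"dy": 0,"dz": 75,"rx": 0,"ry": 0,"rz": 0,"jaw": 1},
    {"dx": -20,"dy": -2,"dz": 95,"rx": 0,"ry": 0,"rz": 0,"jaw": 1},
    {"dx": -50,"dy": -6,"dz": 105,"rx": 0,"ry": 0,"rz": 0,"jaw": 1},
    {"dx": -80,"dy": -10,"dz": 110,"rx": 0,"ry": 0,"rz": 0,"jaw": 1}
  ]
}}

```text
clock: 15.05
eef_pos: [533.5, -41.4, 167.9]
eef_rot: [-3.125, -0.268, -0.011]
contact_force: [-0.2, 0.3, 1.1]
opening: 0.999
```

```bash
python3 - <<'E'
from h import *
s=arm.get_state();print(s['eef_pos'],s['eef_rot'],s['contact_force'],s['joints'],s['clock'],s['opening'])
a=snap('scene','s7');b=snap('side','d7');w=snap('wrist','w7')
r=lambda im:cv2.resize(im,(400,400),interpolation=2)
cv2.imwrite('pics/c7.png',np.hstack([r(b['frame'][180:260,240:320]),r(w['frame'][:,80:560])]))
S=np.array([611.6,-30.3,0])
print('expected top hole: side',proj(b,S+[0,0,88]),'wrist',proj(w,S+[0,0,88]))
E
```

```text
[533.4827099  -41.37855204 167.90680122] [-3.12488379 -0.26840934 -0.01112894] [-0.20608113  0.34272443  1.05591668] [-0.82798831  0.43769423  1.06561793  1.90880798 -0.44988735  1.05060579
 -0.97140375] 15.05 0.9988769105931475
expected top hole: side [277.0725325  221.78316816] wrist [320.11888589  98.61644827]
```

View pics/c7.png

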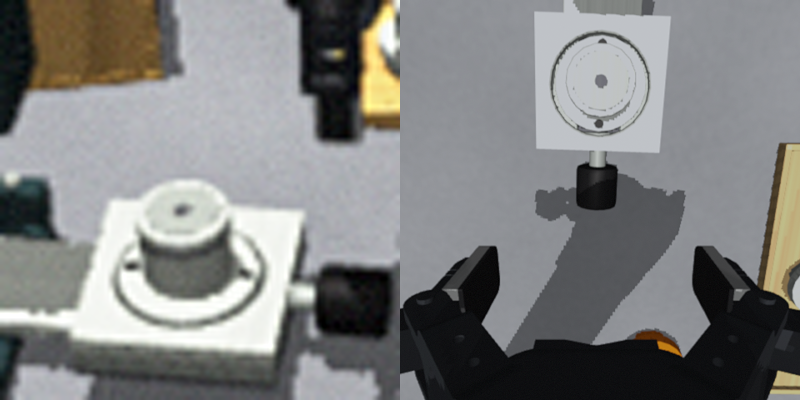

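The die is home: its top hole at side (276.4,221.8) matches the predicted (277.1,221.8), and the flange sits flush in the recess. Next I'll push the knob's outer end with shut fingers, leaning progressively.

```bash
python3 - <<'E'
from h import *
delta([478,-45.8,110],.13);delta([478,-45.8,27],.13)
E
```

```text
d [-54.3  -4.8 -57. ] r [-0.008  0.005 -0.04 ] rows>= 2.0
d [ -54.3   -4.8 -140. ] r [-0.008  0.005 -0.04 ] rows>= 4.0
```

Request:
{"fn": "arm_command", "kwargs": {
  "steps": [
    {"dx": -20,"dy": -2,"dz": 0,"rx": 0,"ry": 0,"rz": -0.02,"jaw": 0},
    {"dx": -40,"dy": -4,"dz": 0,"rx": 0,"ry": 0,"rz": -0.04,"jaw": -1},
    {"dx": -54,"dy": -5,"dz": -20,"rx": 0,"ry": 0,"rz": -0.04,"jaw": -1},
    {"dx": -54,"dy": -5,"dz": -45,"rx": 0,"ry": 0,"rz": -0.04,"jaw": -1},
    {"dx": -54,"dy": -5,"dz": -75,"rx": 0,"ry": 0,"rz": -0.04,"jaw": -1},
    {"dx": -54,"dy": -5,"dz": -100,"rx": 0,"ry": 0,"rz": -0.04,"jaw": -1},
    {"dx": -54,"dy": -5,"dz": -122,"rx": 0,"ry": 0,"rz": -0.04,"jaw": -1},
    {"dx": -54,"dy": -5,"dz": -137,"rx": 0,"ry": 0,"rz": -0.04,"jaw": -1},
    {"dx": -54,"dy": -5,"dz": -140,"rx": 0,"ry": 0,"rz": -0.04,"jaw": -1},
    {"dx": -54,"dy": -5,"dz": -140,"rx": 0,"ry": 0,"rz": -0.04,"jaw": -1}
  ]
}}

```text
clock: 16.2
eef_pos: [479.2, -46.2, 27.2]
eef_rot: [-3.128, -0.204, -0.01]
contact_force: [1.0, -1.2, 0.1]
opening: -0.004
```

```bash
python3 - <<'E'
from h import *
s=arm.get_state();print(s['eef_pos'],s['contact_force'],s['joints'],s['clock'],s['opening'])
K=np.array([664,-22.3,0]);a=Rt(PY,0)[:,0]
for t in (135,60,0): delta(K-(t+28)*a+[0,0,27],.126,np.radians(25*(1-t/135)))
E
```

```text
[479.22735121 -46.20735194  27.24650136] [ 0.98630167 -1.23166452  0.09961309] [-0.69496515  0.54438891  0.88614676  2.13751602 -0.64767947  0.7438283
 -0.82120497] 16.2 -0.004375061127141654
d [23.1  3.5 -0.2] r [-0.007  0.006 -0.004] rows>= 1.0
d [97.5 12.9 -0.2] r [ 0.024 -0.235 -0.005] rows>= 2.0
d [157.   20.4  -0.2] r [ 0.048 -0.427 -0.005] rows>= 4.0
```

Request:
{"fn": "arm_command", "kwargs": {
  "steps": [
    {"dx": 10,"dy": 1.5,"dz": 0,"rx": 0,"ry": 0,"rz": 0,"jaw": -1},
    {"dx": 18,"dy": 2.5,"dz": 0,"rx": 0,"ry": 0,"rz": 0,"jaw": -1},
    {"dx": 22,"dy": 3.3,"dz": 0,"rx": 0,"ry": -0.01,"rz": 0,"jaw": -1},
    {"dx": 26,"dy": 3.8,"dz": 0,"rx": 0,"ry": -0.02,"rz": 0,"jaw": -1},
    {"dx": 30,"dy": 4.3,"dz": 0,"rx": 0.005,"ry": -0.03,"rz": 0,"jaw": -1},
    {"dx": 35,"dy": 5,"dz": 0,"rx": 0.005,"ry": -0.05,"rz": 0,"jaw": -1},
    {"dx": 41,"dy": 5.7,"dz": 0,"rx": 0.008,"ry": -0.07,"rz": 0,"jaw": -1},
    {"dx": 48,"dy": 6.6,"dz": 0,"rx": 0.01,"ry": -0.09,"rz": 0,"jaw": -1},
    {"dx": 55,"dy": 7.5,"dz": 0,"rx": 0.013,"ry": -0.11,"rz": 0,"jaw": -1},
    {"dx": 62,"dy": 8.4,"dz": 0,"rx": 0.015,"ry": -0.13,"rz": 0,"jaw": -1},
    {"dx": 69,"dy": 9.3,"dz": 0,"rx": 0.018,"ry": -0.15,"rz": 0,"jaw": -1},
    {"dx": 76,"dy": 10.2,"dz": 0,"rx": 0.02,"ry": -0.17,"rz": 0,"jaw": -1}
  ]
}}

```text
clock: 17.4
eef_pos: [555.7, -35.7, 27.2]
eef_rot: [-3.106, -0.203, -0.279]
contact_force: [-3.0, 0.6, -2.2]
opening: -0.002
```

```bash
python3 - <<'E'
from h import *
s=arm.get_state();print(s['eef_pos'],s['contact_force'],s['joints'],s['clock'],s['opening'])
K=np.array([664,-22.3,0]);a=Rt(PY,0)[:,0]
delta(K-28*a+[0,0,27],.126,np.radians(25))
b=snap('side','d8');snap('scene','s8')
cv2.imwrite('pics/c8.png',cv2.resize(b['frame'][150:270,200:360],(640,480),interpolation=2))
E
```

```text
[555.70533849 -35.66184641  27.16551554] [-2.97275808  0.62515343 -2.24992895] [-0.62266246  0.54385327  0.78807707  2.09653652 -0.78669911  0.60231857
 -0.73483936] 17.4 -0.0016939760455807705
d [80.5  9.9 -0.2] r [ 0.028 -0.256 -0.006] rows>= 2.0
```

View pics/c8.png

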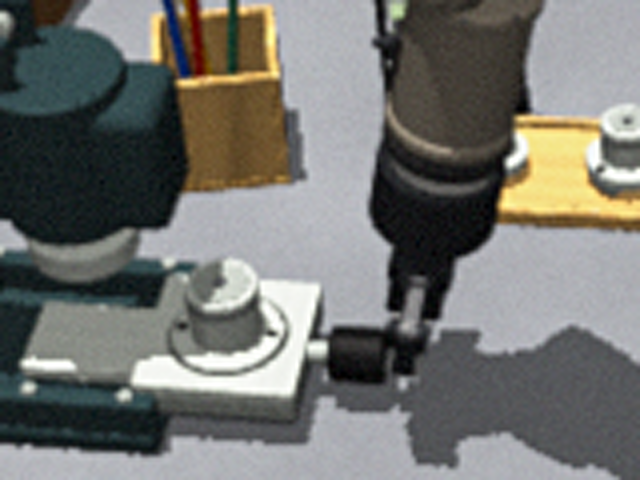

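The slide is moving in with the die seated and upright, at 3 N. Continuing.

Request:
{"fn": "arm_command", "kwargs": {
  "steps": [
    {"dx": 8,"dy": 1,"dz": 0,"rx": 0.003,"ry": -0.02,"rz": 0,"jaw": -1},
    {"dx": 16,"dy": 2,"dz": 0,"rx": 0.006,"ry": -0.05,"rz": 0,"jaw": -1},
    {"dx": 24,"dy": 3,"dz": 0,"rx": 0.008,"ry": -0.08,"rz": 0,"jaw": -1},
    {"dx": 32,"dy": 4,"dz": 0,"rx": 0.01,"ry": -0.11,"rz": 0,"jaw": -1},
    {"dx": 40,"dy": 5,"dz": 0,"rx": 0.014,"ry": -0.14,"rz": 0,"jaw": -1},
    {"dx": 48,"dy": 6,"dz": 0,"rx": 0.017,"ry": -0.17,"rz": 0,"jaw": -1},
    {"dx": 55,"dy": 6.8,"dz": 0,"rx": 0.02,"ry": -0.19,"rz": 0,"jaw": -1},
    {"dx": 61,"dy": 7.5,"dz": 0,"rx": 0.024,"ry": -0.21,"rz": 0,"jaw": -1},
    {"dx": 66,"dy": 8.2,"dz": 0,"rx": 0.028,"ry": -0.23,"rz": 0,"jaw": -1},
    {"dx": 70,"dy": 8.7,"dz": 0,"rx": 0.028,"ry": -0.25,"rz": 0,"jaw": -1},
    {"dx": 74,"dy": 9.2,"dz": 0,"rx": 0.028,"ry": -0.256,"rz": 0,"jaw": -1},
    {"dx": 74,"dy": 9.2,"dz": 0,"rx": 0.028,"ry": -0.256,"rz": 0,"jaw": -1}
  ]
}}

```text
clock: 18.7
eef_pos: [631.4, -27.2, 28.1]
eef_rot: [-3.034, -0.198, -0.679]
contact_force: [-1.2, -0.2, -0.7]
opening: -0.001
```

Request:
{"fn": "arm_command", "kwargs": {
  "steps": [
    {"dx": 2,"dy": 0.3,"dz": 0,"rx": 0,"ry": 0,"rz": 0,"jaw": -1},
    {"dx": 4,"dy": 0.5,"dz": 0,"rx": 0,"ry": 0,"rz": 0,"jaw": -1},
    {"dx": 6,"dy": 0.8,"dz": 0,"rx": 0,"ry": 0,"rz": 0,"jaw": -1},
    {"dx": 8,"dy": 1,"dz": 0,"rx": 0,"ry": 0,"rz": 0,"jaw": -1},
    {"dx": 8,"dy": 1,"dz": 0,"rx": 0,"ry": 0,"rz": 0,"jaw": -1}
  ]
}}

```text
clock: 19.2
eef_pos: [638.3, -26.4, 27.7]
eef_rot: [-3.034, -0.197, -0.676]
contact_force: [-8.4, 0.3, 4.0]
opening: 0.0
```

```bash
python3 - <<'E'
from h import *
s=arm.get_state();print(s['eef_pos'],s['contact_force'],s['joints'],s['clock'],s['wrist_torque'])
E
```

```text
[638.29223552 -26.40502055  27.68037128] [-8.3953497   0.27812748  4.02815993] [-0.39656976  0.50549019  0.49088215  2.10219931 -1.1317058   0.30932401
 -0.40253926] 19.2 [0.0428504  1.70132909 0.09222765]
```

One more gentle push to feel the stop.

Request:
{"fn": "arm_command", "kwargs": {
  "steps": [
    {"dx": 2,"dy": 0.3,"dz": 0,"rx": 0,"ry": 0,"rz": 0,"jaw": -1},
    {"dx": 4,"dy": 0.5,"dz": 0,"rx": 0,"ry": 0,"rz": 0,"jaw": -1},
    {"dx": 5,"dy": 0.6,"dz": 0,"rx": 0,"ry": 0,"rz": 0,"jaw": -1},
    {"dx": 5,"dy": 0.6,"dz": 0,"rx": 0,"ry": 0,"rz": 0,"jaw": -1}
  ]
}}

```text
clock: 19.6
eef_pos: [638.6, -26.7, 25.9]
eef_rot: [-3.035, -0.196, -0.665]
contact_force: [-19.2, -0.8, 11.1]
opening: -0.002
```

Request:
{"fn": "arm_command", "kwargs": {
  "steps": [
    {"dx": -8,"dy": -1,"dz": 0,"rx": 0,"ry": 0,"rz": 0,"jaw": -1},
    {"dx": -20,"dy": -2,"dz": 10,"rx": 0,"ry": 0.04,"rz": 0,"jaw": -1},
    {"dx": -40,"dy": -5,"dz": 35,"rx": 0,"ry": 0.1,"rz": 0,"jaw": -1},
    {"dx": -65,"dy": -8,"dz": 65,"rx": 0,"ry": 0.17,"rz": 0,"jaw": -1},
    {"dx": -90,"dy": -12,"dz": 95,"rx": 0,"ry": 0.24,"rz": 0,"jaw": -1},
    {"dx": -110,"dy": -14,"dz": 125,"rx": 0,"ry": 0.3,"rz": 0,"jaw": -1},
    {"dx": -125,"dy": -16,"dz": 150,"rx": 0,"ry": 0.3,"rz": 0,"jaw": -1},
    {"dx": -125,"dy": -16,"dz": 150,"rx": 0,"ry": 0.3,"rz": 0,"jaw": -1},
    {"dx": -125,"dy": -16,"dz": 150,"rx": 0,"ry": 0.3,"rz": 0,"jaw": -1}
  ]
}}

```text
clock: 20.5
eef_pos: [515.0, -42.1, 176.8]
eef_rot: [-3.081, -0.188, -0.209]
contact_force: [0.9, 0.6, -0.2]
opening: 0.0
```

```bash
python3 - <<'E'
from h import *
s=arm.get_state();print(s['eef_pos'],s['contact_force'],s['clock'],s['qd'].round(3))
a=snap('scene','s9');b=snap('side','d9')
for c,o,n,(u,v) in(('side','d0','d9',(250,226)),('scene','s0','s9',(360,272))):
    f=[np.float32(cv2.cvtColor(load(k)['frame'][v:v+24,u:u+24],6)) for k in(o,n)]
    print(c,cv2.phaseCorrelate(*f))
r=lambda im:cv2.resize(im,(400,400),interpolation=2)
cv2.imwrite('pics/c9.png',np.hstack([r(a['frame'][240:340,345:445]),r(b['frame'][190:290,175:275])]))
E
```

```text
[515.00545398 -42.11878666 176.83371312] [ 0.87627817  0.63713833 -0.15339304] 20.5 [ 0.023  0.032 -0.034  0.019 -0.001  0.004 -0.002]
side ((-0.13023882192807967, 0.01720548036935199), 1.0581513808833227)
scene ((0.0027694544029674972, -0.0021831747513108013), 1.0274835311704211)
```

View pics/c9.png

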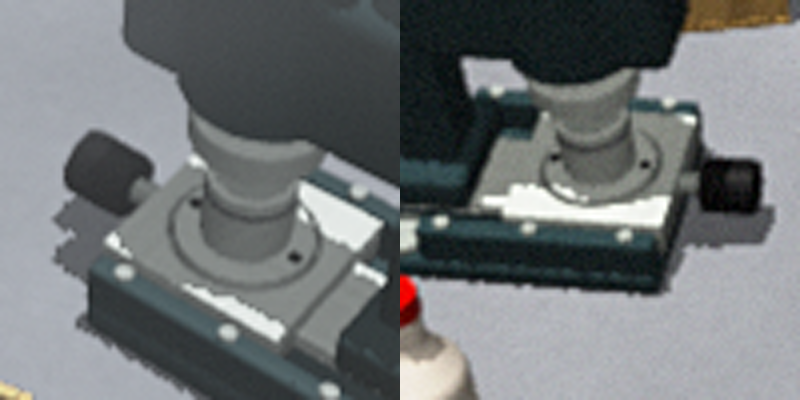

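The die stands seated under the ram, with screws along the slot. The knob is at its original pixels (shift under 0.15 px), and the robot is clear.

```bash
python3 -c "
from rig import arm
print(arm.finish_job())"
```

```text
the job is handed in; nothing more can be done
None
```

The badge press is set up and the job is handed in at about 20.6 s of the 72 s allowed. `finish_job` gives no verdict, so the result below rests on my own checks.

**What I did:**
- I pulled the slide out by the knob with a leaned grip until I felt the front stop: about 22 N with no motion, and the knob at the predicted 135 mm position.
- I gripped the large silver die by its body and set it in the seat, turned to line up with the slot. The foot dropped straight in at about 9 N, so no turning under pressure was needed.
- I let go of the die, pushed the knob's end with shut fingers until the stop (about 19 N), and backed the arm away.

**Last checks:**
- **Slide:** the knob is back at its starting pixels in both cameras, with a shift under 0.15 px.
- **Die:** it stands upright and flush under the ram, with its screws along the slot. Before the push, its top hole was within 1 px of the fully seated position.
- **Robot:** it touches nothing; the remaining force reading is about 1 N, which is noise.
- **Other things on the bench:** I never touched them, but I did not measure them again at the end.

**What disagreed or went wrong:**
- Joint 6 read 0.2299 against its 0.23 limit during the first knob grasp. That grasp ended about 9 mm higher than planned, but it held.
- My yaw readings for the slide differed by 1 to 3 degrees.
- One move call was refused for missing keys and moved nothing.

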